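Check the temperature of the marked weld

ROBOT

A 6-joint arm with a two-finger parallel gripper is mounted at the origin on the work surface. World frame = base frame: x ahead of the robot, y to its left, z up, the work surface at z = 0. Lengths are in mm, angles in rad, forces in N, time in s.
With the tool pointing down it reaches from about 350 to 975 mm from the base axis. Payload 7.1 kg.
Tool frame: the origin (TCP) lies between the finger pads; the fingertips stand 17 mm ahead of it and the grasp point (between the pads) lies 2 mm behind it (tip_reach is the y of the fingertips in the tool frame, in mm); y points along the fingers, x is the direction in which the jaws open and shut, and the axes are right-handed (so a half turn about y gives the same grasp; the last joint's range is limited). The gripper opens to 88 mm and grips with 3 to 60 N. Pads are 20 mm wide; open, the fingers measure 115 mm over their backs; the gripper's body (75 mm by 178 mm) begins 61 mm behind the grasp point.
Start: joints at [1.211, 0.423, 1.63, -0, 1.089, -0.019], TCP at [208.869, 589.049, 239.675] pointing down, gripper open.
Joint ranges: [-3, 3], [-0.9, 2.11], [0.09, 2.58], [-1.31, 4.45], [0.11, 2.69], [-2.54, 2.54]. Speed limits (rad/s): [2.39, 2.39, 3.01, 3.14, 3.14, 3.14].

INTERFACE

Orientations are given as a rotation vector (axis times angle).
In Python, from workcell import get_obs, get_image, camera_model, close_job, silhouettes, tip_of, tip_reach gives the robot as it stands. The module is installed in compiled form; this text tells all that it offers.
- The arm moves only by the tool arm_command, never from a script. Its argument "targets" is a list of rows, each a list of 4 numbers: the shift along the tool's x, y, z in mm, then the turn about the tool's y in rad. A call has 1 to 20 rows; each row shifts and turns the commanded pose from where the row before left it, along the tool's axes as they then stand; what a row does not reach is not made up. A row lasts 1/12 s, in which the tool goes at most 41.7 mm and 7.16 degrees, less where a joint would pass 70% of its speed; a pose out of reach is approached as far as the arm can. A call is refused whole if a number of a shift passes 41.7 or a number of a turn 0.125, either way. A call with a gripper value outside its range is refused whole. "gripper" is the opening in per cent of the stroke, from 0 (shut) to 100 (fully open), set as the call begins (left out, the last holds). The fingers move at their own pace and stop on an object; the grip force is fixed at half the most. Time passes only in rows, so rows that do not move let the fingers close. It gives the time, the measured TCP pose, the force and the opening at its end, in the units of the state.
- get_obs(): the state, without advancing time (a new reading comes with each control period).
- get_image(name): name is "side" or "top" or "wrist"; returns the picture (480x640x3 uint8, blue, green, red); there is no depth.
- camera_model(name): a dict with "mtx" (3x3 intrinsics, pixels), "position" and "orientation" of the camera in the world. Camera axes: x right, y up, looking along -z (the intrinsics and any distortion apply to the point x, -y, -z); pixel columns grow to the right and rows downward; lengths in mm; the calibration is good to about 2 mm. A picture is of the moment at which its call begins: read the wrist's pose just before it. camera_model takes no time and is no camera call; for the wrist camera it gives the pose at the moment of the call.
- close_job(): hands the job in, once; it reports no verdict.
Trained networks look in the newest picture that a camera, given by its name, has taken for a name from the list of things; names that differ only in an ending like _2 or _b are one class to them, and where a whole thing is asked for, a point or a joint stands for the part that bears it (a point fixed in the world has none). Each returns a list of dicts, best first, with "conf" (0 to 1); they miss things now and then, are a little off and sometimes report something else, mostly with a low value. They report only what shows in the picture. A call takes as long as a camera call. They do not tell look-alikes from the thing itself.
- silhouettes(camera, thing): "pixels" (480x640 bool, what is visible of it) and "at" ([column, row] in pixels, amid what is visible of it).
- tip_of(camera, thing): "at" ([column, row] in pixels: a listed point, or the origin of a listed thing).
The state is a dict: "t": time; "qpos": joint angles; "qvel": joint speeds; "joint_torque": joint torques, N m; "ee_pos": TCP position; "orientation": TCP orientation; "ft_force": force on the tool from outside, world axes, zero at the start; "moment": the same for the moment, N m; "width": finger opening in mm.
Only numpy, scipy, OpenCV 4.12 (cv2) and the standard library are available. Lean on these libraries where they do the work, as an engineer would, in place of code of your own. Each camera call takes 0.05 s, during which the arm holds its last target. There are 200 camera calls.

TASK

Pick up the yellow infrared thermometer, aim its lens at the yellow paint dot on the weld, square to the plate and from about 10 cm away, and hold it there steadily for two seconds. Then stand it back upright in its charging dock, set down rather than dropped, and let go. Touch neither the welded plates nor their stands, and do not disturb the hammer, the wire brush or the red welding shield.

Things in the scene. Friction and masses are not known exactly. Their poses are not given: they have to be found in the camera images.
- thermometer: Pistol-shaped thermometer, 0.35 kg, 197 mm high, upright in its dock. Origin: centre of its underside; +x the way the nose points, z up. Black foot 80 (x) x 52 (y) x 24 mm, handle 36 x 30 mm, yellow barrel 100 long x 40 wide (y) x 38 mm centred at (10, 0, 155) mm, pitched nose-down 30 degrees while the foot stands level, with a black nose 32 mm in diameter in front.
- grip (a point): Middle of the barrel between its two flat upright sides, 40 mm apart: the point to grip from above with the fingers closing along the thermometer's y. At (8, 0, 162) mm in the thermometer's frame; axes as the thermometer's. Close above the centre of mass.
- lens (a point): Centre of the lens at the front of the nose, at (70.6, 0, 120) mm in the thermometer's frame. Its x axis is the viewing line, pointing out of the lens: 30 degrees below the thermometer's +x; its y axis is the thermometer's y.
- dock: Grey charging dock fixed to the bench, 104 (x) x 76 (y) mm, with a shallow pocket 92 x 64 mm: pocket floor 8 mm above the bench, rim 14 mm above it. Origin: centre of the underside; the thermometer stands in the pocket with its nose to the dock's +x.
- plate_yellow: Welded steel plate with the yellow dot, fixed on a stand. Origin: on the bench under the plate's centre. Plate 110 (y) x 111 x 8 mm, its centre 110 mm above the bench, leaning back 30 degrees: its face looks to -x and 30 degrees upward. A coppery weld bead crosses the face along y. Stand base 100 x 110 x 12 mm, from x = -38 to +62 mm.
- plate_yellow_dot (a point): Centre of the yellow paint dot, 28 mm in diameter, on the weld bead: at (-6, 18, 113.5) mm in the frame of plate_yellow. Its z axis points square out of the plate's face.
- plate_blue: The other welded plate, the same in every size but with a blue dot: not to be measured. Which of the two stands at the left varies. Each stand's post behind the plate wears bands of the dot's colour.
- hammer: Loose hammer lying on the bench, origin under its middle, handle to its -x.
- brush: Loose brush lying on the bench, origin under its middle, handle to its -x.
- shield: Red welding hand shield lying loose on the bench, convex side up, 200 x 195 mm and 65 mm high, with a wooden handle reaching 150 mm from its origin to its -x. Origin on the bench under its middle.
Things that resemble listed ones, but are neither listed nor needed, are in the scene too. There is more than one size of the thermometer; the one meant has the size given above.

How it is judged (in metres and radians):
On the way:
1. steady for 1.2 s (under 20 mm/s, 0.15 rad/s): lens 60 to 150 mm from the yellow dot, its viewing line within 12 mm of the dot's centre and 17 degrees of square to the plate (y of plate_yellow_dot in the frame of lens between -0.012 and 0.012 m and z of plate_yellow_dot in the frame of lens between -0.012 and 0.012 m and x of plate_yellow_dot in the frame of lens between 0.06 and 0.15 m and angle between the x axis of lens and the z axis of plate_yellow_dot, either way round below 0.3 rad and linear speed of thermometer below 0.02 m/s and angular speed of thermometer below 0.15 rad/s), for 1.2 s.
At the end, for the whole second after the job is handed in: The thermometer stands upright (within 0.06 rad) and at rest in the dock's pocket, its foot on the pocket floor (within 3.5 mm), within 12 mm of the dock's centre and 0.3 rad of its length, released by the fingers (horizontal distance between thermometer and dock below 0.012 m and z of thermometer in the frame of dock between 0.005 and 0.0115 m and angle between thermometer's own z axis and vertical below 0.06 rad and angle between the x axis of thermometer and the x axis of dock, either way round below 0.3 rad and linear speed of thermometer below 0.01 m/s and contact force between the fingers and thermometer below 0.05 N); the robot touches nothing.
It fails at once if the thermometer or the robot touches a welded plate or its stand with more than 1 N (contact force between any of thermometer, the arm, the fingers and plate_yellow above 1 N or contact force between any of thermometer, the arm, the fingers and plate_blue above 1 N).
It fails at once if the thermometer is let go more than 20 mm above the pocket floor (height (world z) of thermometer above 0.028 m and contact force between the fingers and thermometer below 0.05 N).
It fails at once if the thermometer is tipped more than 50 degrees (angle between thermometer's own z axis and vertical above 0.87 rad).
It fails at once if the hammer, brush or shield is moved more than 15 mm (distance of any of hammer, brush, shield from where it was at the start of the episode above 0.015 m).
It also fails if it takes over 54 s, if anything falls off the work surface, if the arm or the gripper's body presses on something with over 40 N, if the wrist force passes 120 N, or if a joint passes its speed limit or range.

## Working session

There is one attempt and no reset: what is moved stays moved. The work goes in short steps, Python scripts to look and compute and a tool call to move; the robot and the scene stay as the last step left them, time stands still between calls to the robot, and variables do not carry over. Pictures are saved under pics/ and viewed, about 8 in all and at most 12, crops included, and the job is handed in when it is done.

Besides the shell and the picture viewer there is one more tool, called after "Emit:" in YAML: its name, and indented under it one key for each argument. arm_command: Moves the arm, as the interface text tells. Its arguments: {"type":"object","properties":{"targets":{"type":"array","items":{"type":"array","items":{"type":"number"}}},"gripper":{"type":"number"}},"required":["targets"]}

```bash
mkdir -p pics; python3 - <<'E'
from workcell import *
import cv2,numpy as np
o=get_obs();print({k:np.round(v,3).tolist() for k,v in o.items() if k in('t','ee_pos','orientation','qpos','width')})
for c in('top','side'):
    im=get_image(c);cv2.imwrite(f'pics/{c}0.png',im);m=camera_model(c);print(c,{k:np.round(v,3).tolist() for k,v in m.items() if not isinstance(v,str)})
    for n in('thermometer','grip','lens','dock','plate_yellow','plate_yellow_dot'):
        print(n,[(round(d['conf'],2),np.round(d['at'],1).tolist()) for d in tip_of(c,n)])
print(get_obs()['t'])
E
```

```text
{'t': 0.0, 'qpos': [1.211, 0.424, 1.631, -0.0, 1.089, -0.019], 'ee_pos': [208.697, 588.574, 238.926], 'orientation': [-1.352, -0.954, 0.956], 'width': 87.93}
top {'mtx': [[543.423, 0.0, 319.741], [0.0, 543.423, 248.888], [0.0, 0.0, 1.0]], 'position': [488.363, -32.912, 1446.688], 'orientation': [0.043, -0.049, -1.54]}
thermometer [(0.88, [430.3, 338.5]), (0.62, [425.4, 284.0]), (0.62, [522.9, 306.6])]
grip [(0.95, [437.2, 280.9]), (0.63, [557.1, 304.5]), (0.6, [442.2, 342.3])]
lens [(0.93, [431.4, 253.1]), (0.92, [445.7, 323.2]), (0.87, [542.7, 270.2]), (0.26, [140.7, 268.4])]
dock [(0.7, [425.8, 281.6]), (0.54, [439.9, 202.6])]
plate_yellow [(0.61, [321.6, 241.1])]
plate_yellow_dot [(0.72, [313.7, 239.0])]
side {'mtx': [[567.498, 0.0, 334.88], [0.0, 567.498, 238.432], [0.0, 0.0, 1.0]], 'position': [46.116, -1173.68, 1070.243], 'orientation': [0.913, -0.188, -0.414]}
thermometer [(0.95, [310.9, 371.5]), (0.77, [388.0, 442.2]), (0.66, [352.6, 348.1])]
grip [(0.92, [361.7, 295.8]), (0.71, [307.9, 340.1]), (0.62, [401.5, 374.7])]
lens [(0.83, [380.0, 299.2]), (0.83, [326.8, 349.3]), (0.66, [429.1, 375.6])]
dock [(0.7, [360.8, 347.0])]
plate_yellow [(0.93, [348.5, 268.4]), (0.59, [261.2, 195.4])]
plate_yellow_dot [(0.56, [343.8, 241.6])]
0.7
```

View pics/top0.png

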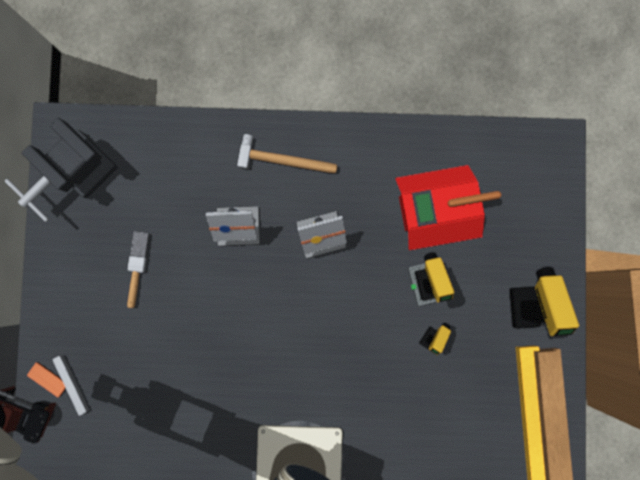

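View pics/side0.png

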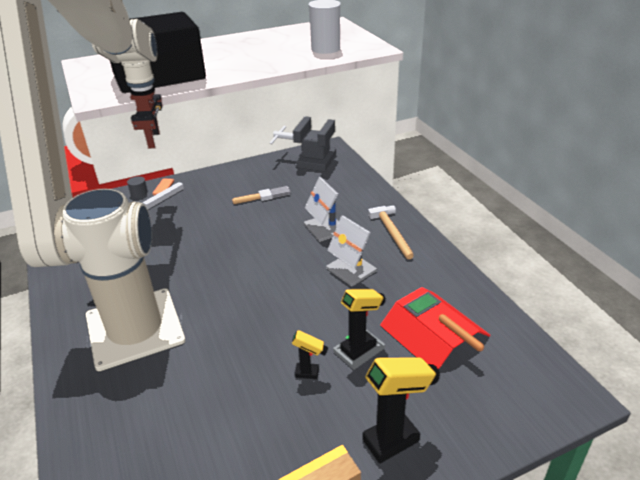

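```bash
cat > h.py <<'E'
import numpy as np,cv2
from scipy.spatial.transform import Rotation as R
from scipy.optimize import least_squares
from workcell import *
def proj(m,P):
    p=R.from_rotvec(m['orientation']).inv().apply(np.atleast_2d(P)-m['position'])*[1,-1,-1]
    q=p@np.array(m['mtx']).T; return q[:,:2]/q[:,2:]
def onz(m,uv,z):
    d=np.linalg.inv(m['mtx'])@[uv[0],uv[1],1]
    d=R.from_rotvec(m['orientation']).apply(d*[1,-1,-1]); c=np.array(m['position'])
    return c+d*(z-c[2])/d[2]
def tri(ms,uvs):
    s=least_squares(lambda P:np.concatenate([proj(m,P)[0]-u for m,u in zip(ms,uvs)]),[500,-100,100])
    return s.x,s.fun
def pose(p,pts): # planar pose x,y,yaw
    return R.from_euler('z',p[2]).apply(np.atleast_2d(pts))+[p[0],p[1],0]
E
python3 - <<'E'
from h import *
M={c:camera_model(c) for c in('top','side')}
G,L=[8,0,170],[70.6,0,128]
obs=[('top',G,(437.2,280.9)),('top',L,(431.4,253.1)),('top',[0,0,0],(425.8,281.6)),('side',G,(361.7,295.8)),('side',L,(380,299.2)),('side',[0,0,0],(360.8,347))]
f=lambda p:np.concatenate([proj(M[c],pose(p,P))[0]-u for c,P,u in obs])
s=least_squares(f,[450,-280,0],loss='soft_l1',x_scale=[1,1,.01]);print('dock',s.x,f(s.x).round(1))
U={}
for c,(u0,v0,w) in {'top':(322,236,32),'side':(350,242,28)}.items():
    im=cv2.imread(f'pics/{c}0.png');r=im[v0-w:v0+w,u0-w:u0+w];h=cv2.cvtColor(r,cv2.COLOR_BGR2HSV)
    y=cv2.inRange(h,(20,120,120),(35,255,255));b=cv2.inRange(h,(3,90,90),(18,255,255))
    if c=='side': y[40:]=0;
    n,_,st,ce=cv2.connectedComponentsWithStats(y);i=1+np.argmax(st[1:,4]);U[c]=ce[i]+[u0-w,v0-w]
    by,bx=np.nonzero(b);print(c,U[c],st[1:].tolist(),'bead n',len(bx))
    l=cv2.fitLine(np.c_[bx,by].astype(np.float32),cv2.DIST_HUBER,0,.01,.01).ravel()
    print(l[:2],l[2:]+[u0-w,v0-w])
    if len(bx):
        m=M[c];a=onz(m,l[2:]+[u0-w,v0-w]-l[:2]*20,113.5);e=onz(m,l[2:]+[u0-w,v0-w]+l[:2]*20,113.5);d=e-a
        print('yaw of plate y', np.degrees(np.arctan2(d[1],d[0])))
    cv2.imwrite(f'pics/c_{c}.png',cv2.resize(r,None,fx=6,fy=6,interpolation=cv2.INTER_CUBIC))
print(tri([M['top'],M['side']],[U['top'],U['side']]), onz(M['top'],U['top'],113.5), onz(M['side'],U['side'],113.5))
E
cd pics; python3 -c "
import cv2,numpy as np
a,b=cv2.imread('c_top.png'),cv2.imread('c_side.png');b=cv2.resize(b,(384,384));cv2.imwrite('c.png',np.hstack([a,b]))"
```

```text
dock [ 4.93539008e+02 -3.17993679e+02  1.54803733e-01] [ 0.9 -2.1 -0.7  0.2 -1.5  0.5 -0.   0.5  2.4 -0.2 -2.6  0.8]
top [315.93877551 239.51020408] [[22, 33, 10, 6, 49]] bead n 91
[ 0.96482366 -0.26289794] [324.72572327 236.34125137]
yaw of plate y -72.98926025877037
side [341.92857143 238.375     ] [[17, 20, 7, 10, 56]] bead n 75
[0.83315885 0.5530337 ] [348.74488258 242.52015114]
yaw of plate y -73.81036182598645
(array([589.72877975, -26.96069166, 112.75765264]), array([ 0.00192022, -0.00429934, -0.00533388,  0.00051449])) [589.66162593 -26.95960196 113.5       ] [589.32172765 -27.85422584 113.5       ]
```

View pics/c.png

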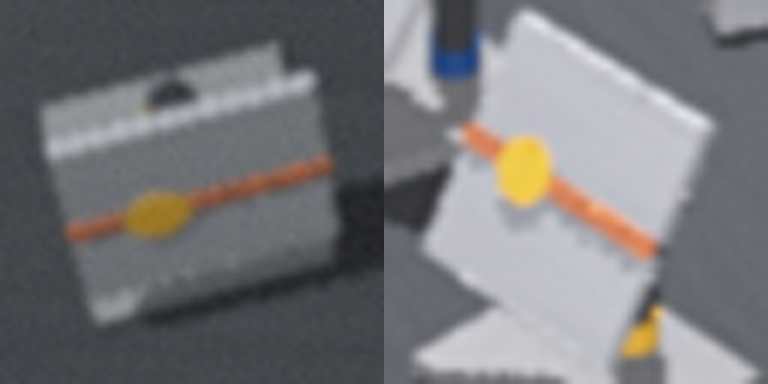

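```bash
cat >> h.py <<'E'
def goal(P,a,verbose=True):
    """shift in tool axes after turning, to TCP P with tool x at world yaw a (mod pi)"""
    o=get_obs();T=R.from_rotvec(o['orientation']).as_matrix()
    a0=np.arctan2(T[1,0],T[0,0]);da=(a-a0+np.pi/2)%np.pi-np.pi/2;a1=a0+da
    X=np.array([np.cos(a1),np.sin(a1),0]);Z=np.array([-np.sin(a1),np.cos(a1),0]);d=np.array(P)-o['ee_pos']
    print('t',round(o['t'],2),'a0',a0.round(3),'TURN y %.4f'%-da,'(alt %.4f)'%(-da+np.pi*np.sign(da)),'then shift x %.1f y %.1f z %.1f'%(d@X,-d[2],d@Z),'tilt',T[:,1].round(3),'q',np.round(o['qpos'],2),'w',o['width'],'F',np.round(o['ft_force'],1))
E
python3 -c "
from h import *
p=[493.5,-318,.155];g=pose(p,[8,0,170])[0]
goal([g[0],g[1],300],.155+np.pi/2)
m=camera_model('wrist');o=get_obs();T=R.from_rotvec(o['orientation'])
print('cam in tool',T.inv().apply(m['position']-np.array(o['ee_pos'])),(T.inv()*R.from_rotvec(m['orientation'])).as_matrix().round(2),m['mtx'])"
```

```text
t 0.7 a0 1.23 TURN y -0.4958 (alt 2.6458) then shift x -940.1 y -60.3 z -149.2 tilt [-0. -0. -1.] q [ 1.21  0.42  1.63 -0.    1.09 -0.02] w 88.05427965564063 F [0.3 0.3 0.4]
cam in tool [  -0.15181006 -145.37177979   75.00746137] [[ 1.   -0.   -0.  ]
 [-0.    0.27 -0.96]
 [ 0.    0.96  0.27]] [[360.20017123   0.         314.62112143]
 [  0.         360.20017123 239.7857834 ]
 [  0.           0.           1.        ]]
```

Emit:
arm_command:
  targets:
    - [0,-3,0,0.12]
    - [0,-3,0,0.12]
    - [0,-3,0,0.12]
    - [0,-3,0,0.12]
    - [0,-3,0,0.12]
    - [0,-3,0,0.12]
    - [0,-3,0,0.12]
    - [0,-3,0,0.12]
    - [0,-3,0,0.12]
    - [0,-3,0,0.12]
    - [0,-3,0,0.12]
    - [0,-3,0,0.12]
    - [0,-3,0,0.12]
    - [0,-3,0,0.12]
    - [0,-3,0,0.12]
    - [0,-3,0,0.12]
    - [0,-3,0,0.12]
    - [0,-3,0,0.12]
    - [0,-3,0,0.12]
    - [0,-3,0,0.12]
  gripper: 100

```text
t: 2.37
ee_pos: [208.8, 589.0, 299.8]
orientation: [-1.371, 0.914, -0.914]
ft_force: [0.4, 0.4, -0.1]
width: 87.7
```

Emit:
arm_command:
  targets:
    - [0,0,0,0.123]
    - [0,0,0,0.123]
    - [36,0,5.7,0]
    - [36,0,5.7,0]
    - [36,0,5.7,0]
    - [36,0,5.7,0]
    - [36,0,5.7,0]
    - [36,0,5.7,0]
    - [36,0,5.7,0]
    - [36,0,5.7,0]
    - [36,0,5.7,0]
    - [36,0,5.7,0]
    - [36,0,5.7,0]
    - [36,0,5.7,0]
    - [36,0,5.7,0]
    - [36,0,5.7,0]
    - [36,0,5.7,0]
    - [36,0,5.7,0]
    - [36,0,5.7,0]
    - [36,0,5.7,0]

```text
t: 4.03
ee_pos: [447.7, -37.9, 286.4]
orientation: [-1.299, 1.093, -1.049]
ft_force: [1.0, 0.8, -0.4]
width: 88.1
```

```bash
python3 -c "
from h import *
p=[493.5,-318,.155];g=pose(p,[8,0,170])[0]
goal([g[0],g[1],300],.155+np.pi/2)"
```

```text
t 4.03 a0 -1.384 TURN y 0.0319 (alt -3.1097) then shift x 283.8 y -13.6 z 10.0 tilt [-0.025  0.012 -1.   ] q [-0.12  0.11  1.94  0.01  1.12  1.26] w 88.06830541615703 F [ 1.   0.8 -0.4]
```

Emit:
arm_command:
  targets:
    - [35,0,1,0.02]
    - [35,0,1,0]
    - [35,0,1,0]
    - [35,0,1,0]
    - [35,0,1,0]
    - [35,0,1,0]
    - [20,0,1,0]
    - [0,0,0,0]
    - [0,0,0,0]
    - [0,0,0,0]

```text
t: 4.87
ee_pos: [492.8, -260.7, 282.1]
orientation: [-1.291, 1.11, -1.063]
ft_force: [0.1, 0.8, 0.0]
width: 87.8
```

```bash
python3 - <<'E'
from h import *
p=[493.5,-318,.155];g=pose(p,[8,0,170])[0]
goal([g[0],g[1],300],.155+np.pi/2)
m=camera_model('wrist');im=get_image('wrist')
for n in('thermometer','grip','lens','dock'):
    print(n,[(round(d['conf'],2),np.round(d['at'],1).tolist()) for d in tip_of('wrist',n)])
P=pose(p,[[0,0,8],[8,0,170],[70.6,0,128],[0,0,0]]);print(proj(m,P).round(1).tolist())
for c in [(52,38),(52,-38),(-52,-38),(-52,38)]:
    u=proj(m,pose(p,[*c,14]))[0];cv2.circle(im,tuple(int(x) for x in u),4,(0,0,255),1)
for q in P[1:3]: cv2.circle(im,tuple(int(x) for x in proj(m,q)[0]),4,(255,0,255),1)
cv2.imwrite('pics/w1.png',im)
E
```

```text
t 4.87 a0 -1.404 TURN y 0.0121 (alt -3.1295) then shift x 56.7 y -17.9 z -0.2 tilt [-0.026  0.012 -1.   ] q [-0.51  0.29  1.72 -0.    1.16  0.9 ] w 87.84014061329556 F [0.1 0.8 0. ]
thermometer [(0.87, [559.1, 282.8]), (0.69, [373.7, 209.5]), (0.64, [354.9, 312.7])]
grip [(0.78, [367.8, 360.3]), (0.67, [395.1, 249.1])]
lens [(0.9, [386.0, 156.3]), (0.66, [389.9, 323.3]), (0.62, [439.4, 19.8])]
dock []
[[367.0, 205.6], [394.3, 239.3], [390.2, 149.1], [366.2, 204.3]]
```

View pics/w1.png

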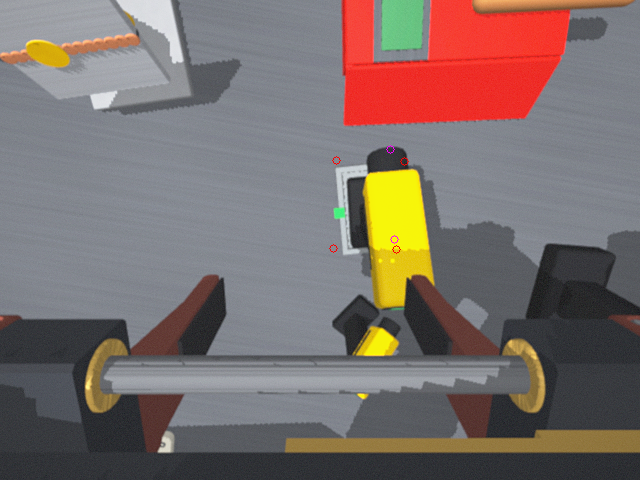

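```bash
cat >> h.py <<'E'
def goal(P,a):
    o=get_obs();T=R.from_rotvec(o['orientation']);m=T.as_matrix()
    a0=np.arctan2(m[1,0],m[0,0]);da=(a-a0+np.pi/2)%np.pi-np.pi/2
    s=(T*R.from_rotvec([0,-da,0])).inv().apply(np.array(P)-o['ee_pos'])
    print('t',round(o['t'],2),'TURN y %.3f'%-da,'then shift',s.round(1),'tcp',np.round(o['ee_pos'],1),'tilt',m[:,1].round(3),'w %.1f'%o['width'],'F',np.round(o['ft_force'],1))
def barrel(p,z0=8):
    c=np.array([[x,y,z] for x in(-50,50) for y in(-20,20) for z in(-19,19)])
    return pose(p,R.from_euler('y',30,degrees=True).apply(c)+[10,0,155+z0])
E
cat > fit.py <<'E'
from h import *
W=camera_model('wrist');M={'top':camera_model('top'),'side':camera_model('side'),'wrist':W}
F={'top':('pics/top0.png',(405,245,465,310)),'side':('pics/side0.png',(325,275,400,335)),'wrist':('pics/w2.png',(355,130,445,318))}
im=get_image('wrist');cv2.imwrite('pics/w2.png',im);print('t',get_obs()['t'])
S=4;masks={}
for c,(f,(a,b,d,e)) in F.items():
    r=cv2.imread(f)[b:e,a:d];r=cv2.resize(r,None,fx=S,fy=S,interpolation=cv2.INTER_CUBIC)
    k=cv2.inRange(cv2.cvtColor(r,cv2.COLOR_BGR2HSV),(20,120,60),(38,255,255))
    cs=max(cv2.findContours(k,0,2)[0],key=cv2.contourArea);h=np.zeros_like(k);cv2.fillConvexPoly(h,cv2.convexHull(cs),1);masks[c]=h
def iou(p,c):
    (a,b,_,_)=F[c][1];u=(proj(M[c],barrel(p))-[a,b]+.5)*S-.5
    h=np.zeros_like(masks[c]);cv2.fillConvexPoly(h,cv2.convexHull(np.round(u*16).astype(np.int32).reshape(-1,1,2)),1,shift=4)
    return (h&masks[c]).sum()/(h|masks[c]).sum()
from scipy.optimize import minimize
x0=np.array([493.5,-318,.1])
for cs in (['top'],['side'],['wrist'],['top','side','wrist']):
    f=lambda q:-sum(iou([x0[0]+q[0],x0[1]+q[1],x0[2]+q[2]/50],c) for c in cs)
    s=minimize(f,[0,0,0],method='Nelder-Mead',options=dict(initial_simplex=[[-6,-6,-4],[8,0,0],[0,8,0],[0,0,8]]))
    print(cs,(x0+s.x*[1,1,.02]).round(3),-s.fun/len(cs))
g=lambda q:np.concatenate([proj(W,pose(q,[52*i,38,14]))[0]-u for i,u in((1,(336,168)),(-1,(345,254)))])
s=least_squares(g,x0,x_scale=[1,1,.01]);print('dock corners',s.x.round(3),s.fun.round(1))
E
python3 fit.py
```

```text
t 5.1667
['top'] [ 4.92597e+02 -3.21646e+02  2.39000e-01] 0.9251952598976568
['side'] [ 4.91840e+02 -3.22951e+02  3.15000e-01] 0.9511117655720807
['wrist'] [ 4.88919e+02 -3.22455e+02  2.76000e-01] 0.9140007827334793
['top', 'side', 'wrist'] [ 4.91133e+02 -3.22112e+02  2.67000e-01] 0.9172624701763712
dock corners [ 4.92845e+02 -3.24963e+02  2.92000e-01] [-0.  -0.3  0.   0.3]
```

```bash
python3 - <<'E'
from h import *
p=[491.5,-322.5,.275];g=pose(p,[8,0,170])[0];print(g)
goal([g[0],g[1],270],p[2]+np.pi/2)
E
```

```text
[ 499.19940158 -320.3276245   170.        ]
t 5.17 TURN y -0.107 then shift [ 59.2  11.7 -10.3] tcp [ 493.3 -260.7  282.6] tilt [-0.025  0.012 -1.   ] w 87.5 F [-0.2 -0.4 -1. ]
```

Emit:
arm_command:
  targets:
    - [0,0,0,-0.107]
    - [15,3,-2.6,0]
    - [15,3,-2.6,0]
    - [15,3,-2.6,0]
    - [14.2,2.7,-2.5,0]
    - [0,0,0,0]
    - [0,0,0,0]
    - [0,0,0,0]

```text
t: 5.83
ee_pos: [498.7, -321.3, 269.4]
orientation: [-1.332, 1.03, -0.983]
ft_force: [-0.0, -0.4, 0.2]
width: 87.6
```

```bash
python3 - <<'E'
from h import *
p=[491.5,-322.5,.275];g=pose(p,[8,0,170])[0]
goal([g[0],g[1],270],p[2]+np.pi/2)
m=camera_model('wrist');im=get_image('wrist')
h=cv2.convexHull(np.round(proj(m,barrel(p))).astype(np.int32).reshape(-1,1,2));cv2.polylines(im,[h],True,(255,0,255),1)
u=np.round(proj(m,pose(p,[(52,38,14),(52,-38,14),(-52,-38,14),(-52,38,14)]))).astype(np.int32).reshape(-1,1,2);cv2.polylines(im,[u],True,(0,0,255),1)
cv2.imwrite('pics/w3.png',im)
E
```

```text
t 5.83 TURN y -0.002 then shift [-0.8 -0.6  0.7] tcp [ 498.7 -321.3  269.4] tilt [-0.026  0.012 -1.   ] w 87.6 F [-0.  -0.4  0.2]
```

View pics/w3.png

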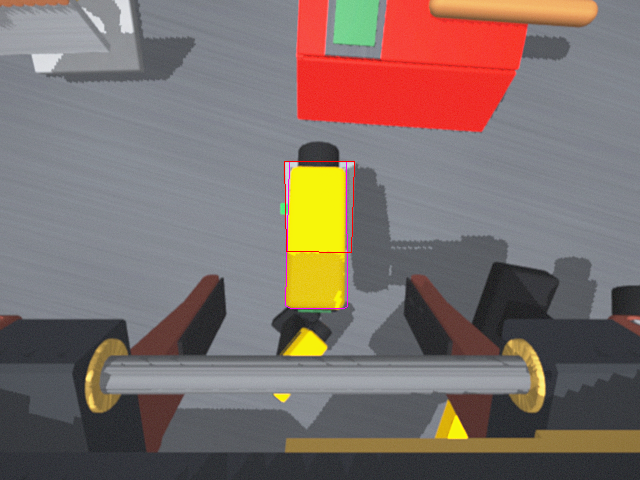

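```bash
python3 - <<'E'
from h import *
p=[491.5,-322.5,.275];g=pose(p,[8,0,170])[0]
goal([g[0],g[1],168],p[2]+np.pi/2)
E
```

```text
t 5.88 TURN y -0.001 then shift [  1.4 101.6   2.7] tcp [ 498.9 -320.9  269.6] tilt [-0.026  0.012 -1.   ] w 88.0 F [-0.1  0.3  0.1]
```

Emit:
arm_command:
  targets:
    - [0.2,15,0.4,0]
    - [0.2,15,0.4,0]
    - [0.2,15,0.4,0]
    - [0.2,15,0.4,0]
    - [0.2,15,0.4,0]
    - [0.2,14,0.4,0]
    - [0.2,12.6,0.3,0]
    - [0,0,0,0]
    - [0,0,0,0]
    - [0,0,0,0]

```text
t: 6.72
ee_pos: [499.9, -320.6, 168.9]
orientation: [-1.333, 1.027, -0.984]
ft_force: [-0.7, -0.3, 0.7]
width: 87.4
```

Emit:
arm_command:
  targets:
    - [0,0,0,0]
    - [0,0,0,0]
    - [0,0,0,0]
    - [0,0,0,0]
    - [0,0,0,0]
    - [0,0,0,0]
    - [0,0,0,0]
    - [0,0,0,0]
    - [0,0,0,0]
    - [0,0,0,0]
  gripper: 0

```text
t: 7.55
ee_pos: [499.5, -320.8, 168.2]
orientation: [-1.333, 1.028, -0.983]
ft_force: [0.9, -1.1, -0.2]
width: 40.4
```

```bash
python3 - <<'E'
from h import *
p=[491.5,-322.5,.275];g=pose(p,[8,0,170])[0]
goal([g[0],g[1],168],p[2]+np.pi/2)
E
```

```text
t 7.55 TURN y -0.001 then shift [-0.5  0.2 -0.2] tcp [ 499.5 -320.8  168.2] tilt [-0.025  0.011 -1.   ] w 40.4 F [ 0.9 -1.1 -0.2]
```

```bash
python3 - <<'E'
from h import *
y=.29;dot=np.array([589.7,-27,113]);n=np.array([-np.cos(y)*.866,-np.sin(y)*.866,.5])
L=dot+100*n; base=L-R.from_euler('z',y).apply([70.6,0,120]);tcp=base+R.from_euler('z',y).apply([8,0,160.2]);print(L,base,tcp)
goal(tcp,y+np.pi/2)
E
```

```text
[506.71608038 -51.76346269 163.        ] [439.06406277 -71.95168979  43.        ] [446.73001377 -69.66407199 203.2       ]
t 7.55 TURN y -0.016 then shift [-256.3  -30.8   20.6] tcp [ 499.5 -320.8  168.2] tilt [-0.025  0.011 -1.   ] w 40.4 F [ 0.9 -1.1 -0.2]
```

Emit:
arm_command:
  targets:
    - [0,-3,0,0]
    - [0,-5,0,0]
    - [0,-8,0,0]
    - [0,-10,0,0]
    - [0,-10,0,0]
    - [0,-10,0,0]
    - [0,-7,0,0]
    - [0,0,0,0]
    - [0,0,0,0]

```text
t: 8.3
ee_pos: [501.0, -321.3, 221.9]
orientation: [-1.333, 1.027, -0.984]
ft_force: [0.2, -0.3, -4.0]
width: 40.0
```

```bash
python3 - <<'E'
from h import *
cv2.imwrite('pics/w4.png',get_image('wrist'))
y=.29;dot=np.array([589.7,-27,113]);n=np.array([-np.cos(y)*.866,-np.sin(y)*.866,.5])
L=dot+100*n; base=L-R.from_euler('z',y).apply([70.6,0,120]);tcp=base+R.from_euler('z',y).apply([8,0,160.2]);print(L,base,tcp)
goal(tcp,y+np.pi/2)
E
```

```text
[506.71608038 -51.76346269 163.        ] [439.06406277 -71.95168979  43.        ] [446.73001377 -69.66407199 203.2       ]
t 8.35 TURN y -0.016 then shift [-256.    22.3   20.7] tcp [ 500.7 -321.1  221.2] tilt [-0.025  0.012 -1.   ] w 40.4 F [-1.  -0.8 -3.9]
```

Emit:
arm_command:
  targets:
    - [-6,0,0,-0.016]
    - [-12,1,1,0]
    - [-18,1,1,0]
    - [-18,1,2,0]
    - [-18,2,2,0]
    - [-18,2,2,0]
    - [-18,2,2,0]
    - [-18,2,2,0]
    - [-18,2,2,0]
    - [-18,2,2,0]
    - [-18,2,2,0]
    - [-18,2,1,0]
    - [-18,1,1,0]
    - [-16,1,0.7,0]
    - [-12,1,0,0]
    - [-8,0.3,0,0]
    - [-4,0,0,0]
    - [0,0,0,0]
    - [0,0,0,0]
    - [0,0,0,0]

```text
t: 10.02
ee_pos: [447.3, -70.2, 203.2]
orientation: [-1.338, 1.016, -0.972]
ft_force: [0.6, -0.0, -4.5]
width: 40.1
```

```bash
cat > chk.py <<'E'
from h import *
import sys
y=.29;dot=np.array([589.7,-27,113]);n=np.array([-np.cos(y)*.866,-np.sin(y)*.866,.5])
L=dot+100*n; base=L-R.from_euler('z',y).apply([70.6,0,120]);tcp=base+R.from_euler('z',y).apply([8,0,160.2])
goal(tcp,y+np.pi/2)
k=sys.argv[1];out=[]
for c,(x0,y0,x1,y1) in {'top':(290,180,440,320),'side':(280,200,400,320)}.items():
    m=camera_model(c);im=get_image(c)
    h=cv2.convexHull(np.round(proj(m,barrel([base[0],base[1],y],base[2]))).astype(np.int32).reshape(-1,1,2))
    print(c,'lens',proj(m,L).round(1),[(round(d['conf'],2),np.round(d['at'],1).tolist()) for d in tip_of(c,'lens')],'dot',[(round(d['conf'],2),np.round(d['at'],1).tolist()) for d in tip_of(c,'plate_yellow_dot')])
    cv2.polylines(im,[h],True,(255,0,255),1)
    cv2.line(im,*[tuple(int(round(v)) for v in q) for q in proj(m,[L,dot])],(0,255,0),1)
    out.append(cv2.resize(im[y0:y1,x0:x1],(400,400),interpolation=cv2.INTER_CUBIC))
cv2.imwrite(f'pics/v{k}.png',np.hstack(out));cv2.imwrite(f'pics/vw{k}.png',get_image('wrist'))
E
python3 chk.py 1
```

```text
t 10.02 TURN y -0.000 then shift [-0.7  0.1 -0.4] tcp [447.3 -70.2 203.2] tilt [-0.025  0.011 -1.   ] w 40.1 F [ 0.6 -0.  -4.5]
top lens [[325.3 273.3]] [(0.74, [544.6, 270.5]), (0.6, [445.2, 322.5])] dot [(0.86, [312.9, 238.3]), (0.55, [324.8, 236.4])]
side lens [[317.8 236.7]] [(0.8, [429.9, 375.5]), (0.77, [328.5, 352.3]), (0.6, [317.1, 235.3])] dot [(0.67, [341.8, 238.0])]
```

View pics/v1.png

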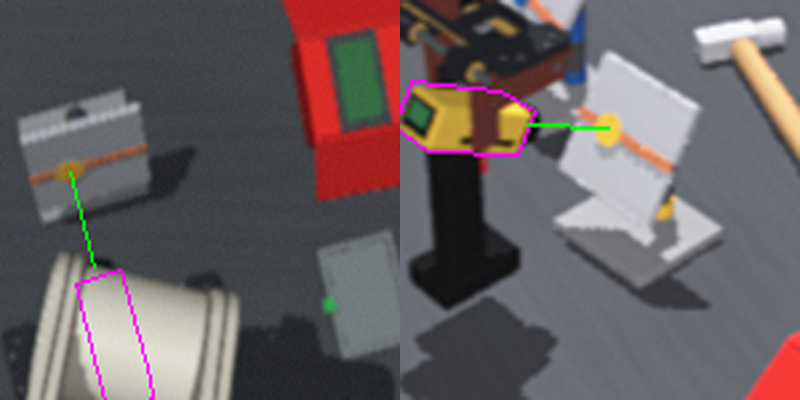

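```bash
python3 - <<'E'
from h import *
m=camera_model('wrist');im=get_image('wrist');t=camera_model('top');tp=get_image('top')
y=.29
h=cv2.convexHull(np.round(proj(m,barrel([439.6,-72.5,y],43))).astype(np.int32).reshape(-1,1,2));cv2.polylines(im,[h],True,(255,0,255),1)
L=pose([439.6,-72.5,y],[70.6,0,163])[0];d=np.array([589.7,-27,113])
ax=R.from_euler('z',y).apply([.866,0,-.5])
cv2.line(im,*[tuple(int(round(v)) for v in q) for q in proj(m,[L,L+100*ax])],(0,255,0),1)
cv2.circle(im,tuple(int(round(v)) for v in proj(m,d)[0]),3,(0,0,255),1)
a=im[0:400,120:520]
p=[491.5,-322.5,.275]
u=np.round(proj(t,pose(p,[(52,38,14),(52,-38,14),(-52,-38,14),(-52,38,14)]))*8-[3200-4,1920-4]).astype(np.int32).reshape(-1,1,2)
b=cv2.resize(tp[240:290,400:450],(400,400),interpolation=cv2.INTER_CUBIC)
b=cv2.resize(tp[240:340,400:500],(800,800),interpolation=cv2.INTER_CUBIC)[:400,:400];cv2.polylines(b,[u],True,(0,0,255),1)
cv2.imwrite('pics/v2.png',np.hstack([a,b]))
E
```

```text
(no output)
```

View pics/v2.png

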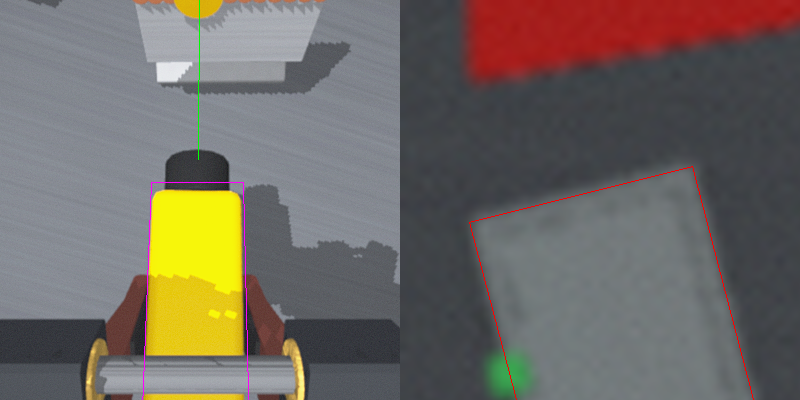

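Emit:
arm_command:
  targets:
    - [0,0,0,0]
    - [0,0,0,0]
    - [0,0,0,0]
    - [0,0,0,0]
    - [0,0,0,0]
    - [0,0,0,0]
    - [0,0,0,0]
    - [0,0,0,0]
    - [0,0,0,0]
    - [0,0,0,0]
    - [0,0,0,0]
    - [0,0,0,0]
    - [0,0,0,0]
    - [0,0,0,0]
    - [0,0,0,0]
    - [0,0,0,0]
    - [0,0,0,0]
    - [0,0,0,0]
    - [0,0,0,0]
    - [0,0,0,0]

```text
t: 12.13
ee_pos: [446.9, -69.7, 203.1]
orientation: [-1.339, 1.016, -0.971]
ft_force: [0.8, -0.1, -3.7]
width: 40.0
```

Emit:
arm_command:
  targets:
    - [0,0,0,0]
    - [0,0,0,0]
    - [0,0,0,0]
    - [0,0,0,0]
    - [0,0,0,0]
    - [0,0,0,0]
    - [0,0,0,0]
    - [0,0,0,0]
    - [0,0,0,0]
    - [0,0,0,0]

```text
t: 12.97
ee_pos: [446.9, -69.7, 203.1]
orientation: [-1.339, 1.016, -0.971]
ft_force: [-0.3, 0.2, -3.9]
width: 40.0
```

Emit:
arm_command:
  targets:
    - [6,0,0,0.016]
    - [12,-1,-1,0]
    - [18,-1,-1,0]
    - [18,-1,-2,0]
    - [18,-2,-2,0]
    - [18,-2,-2,0]
    - [18,-2,-2,0]
    - [18,-2,-2,0]
    - [18,-2,-2,0]
    - [18,-2,-2,0]
    - [18,-2,-2,0]
    - [18,-2,-1,0]
    - [18,-1,-1,0]
    - [16,-1,-0.7,0]
    - [12,-1,0,0]
    - [8,-0.3,0,0]
    - [4,0,0,0]
    - [0,0,0,0]
    - [0,0,0,0]
    - [0,0,0,0]

```text
t: 14.63
ee_pos: [496.7, -321.2, 221.1]
orientation: [-1.333, 1.028, -0.982]
ft_force: [-0.2, -0.5, -3.9]
width: 40.0
```

```bash
python3 - <<'E'
from h import *
goal([499.5,-320.8,168.2],1.8458)
E
```

```text
t 14.63 TURN y -0.000 then shift [ 1.4 52.8  4. ] tcp [ 496.7 -321.2  221.1] tilt [-0.026  0.012 -1.   ] w 40.0 F [-0.2 -0.5 -3.9]
```

Emit:
arm_command:
  targets:
    - [0.7,5,2,0]
    - [0.7,8,2,0]
    - [0,8,0,0]
    - [0,8,0,0]
    - [0,7,0,0]
    - [0,5,0,0]
    - [0,3,0,0]
    - [0,2,0,0]
    - [0,0,0,0]
    - [0,0,0,0]

```text
t: 15.47
ee_pos: [500.2, -321.8, 175.3]
orientation: [-1.333, 1.028, -0.983]
ft_force: [-0.6, -0.0, -4.0]
width: 39.9
```

Emit:
arm_command:
  targets:
    - [0,1.5,0,0]
    - [0,1.5,0,0]
    - [0,1.5,0,0]
    - [0,1,0,0]
    - [0,0.8,0,0]
    - [0,0,0,0]
    - [0,0,0,0]

```text
t: 16.05
ee_pos: [499.9, -321.6, 168.8]
orientation: [-1.333, 1.028, -0.983]
ft_force: [-0.8, 0.0, -3.9]
width: 40.1
```

```bash
python3 - <<'E'
from h import *
goal([499.5,-320.8,168.2],1.8458)
E
```

```text
t 16.05 TURN y -0.001 then shift [-0.9  0.6 -0.1] tcp [ 499.9 -321.6  168.8] tilt [-0.025  0.012 -1.   ] w 40.1 F [-0.8  0.  -3.9]
```

Emit:
arm_command:
  targets:
    - [-0.8,0.5,0,0]
    - [0,0,0,0]
    - [0,0.3,0,0]
    - [0,0,0,0]
    - [0,0,0,0]

```text
t: 16.47
ee_pos: [500.0, -321.0, 168.5]
orientation: [-1.333, 1.027, -0.984]
ft_force: [0.3, 0.1, 1.0]
width: 39.9
```

Emit:
arm_command:
  targets:
    - [0,0,0,0]
    - [0,0,0,0]
    - [0,0,0,0]
    - [0,0,0,0]
    - [0,0,0,0]
    - [0,0,0,0]
    - [0,0,0,0]
    - [0,0,0,0]
    - [0,0,0,0]
    - [0,0,0,0]
  gripper: 100

```text
t: 17.3
ee_pos: [499.6, -320.8, 168.0]
orientation: [-1.333, 1.028, -0.983]
ft_force: [1.2, 0.3, -0.5]
width: 88.1
```

Emit:
arm_command:
  targets:
    - [0,-4,0,0]
    - [0,-8,0,0]
    - [0,-12,0,0]
    - [0,-16,0,0]
    - [0,-18,0,0]
    - [0,-18,0,0]
    - [0,-15,0,0]
    - [0,-9,0,0]
    - [0,0,0,0]
    - [0,0,0,0]
    - [0,0,0,0]

```text
t: 18.22
ee_pos: [501.7, -321.7, 267.4]
orientation: [-1.333, 1.029, -0.982]
ft_force: [0.9, -0.9, -0.4]
width: 87.7
```

```bash
python3 - <<'E'
from h import *
goal([499.5,-320.8,270],1.8458)
p=[491.5,-322.5,.275]
out=[]
for c,(x0,y0,w) in {'wrist':(220,80,240),'side':(310,265,100)}.items():
    m=camera_model(c);im=get_image(c)
    h=cv2.convexHull(np.round(proj(m,barrel(p))).astype(np.int32).reshape(-1,1,2));cv2.polylines(im,[h],True,(255,0,255),1)
    u=np.round(proj(m,pose(p,[(52,38,14),(52,-38,14),(-52,-38,14),(-52,38,14)]))).astype(np.int32).reshape(-1,1,2);cv2.polylines(im,[u],True,(0,0,255),1)
    out.append(cv2.resize(im[y0:y0+w,x0:x0+w],(400,400),interpolation=cv2.INTER_CUBIC))
cv2.imwrite('pics/end.png',np.hstack(out))
E
```

```text
t 18.22 TURN y -0.001 then shift [-1.5 -2.6 -1.9] tcp [ 501.7 -321.7  267.4] tilt [-0.026  0.012 -1.   ] w 87.7 F [ 0.9 -0.9 -0.4]
```

View pics/end.png

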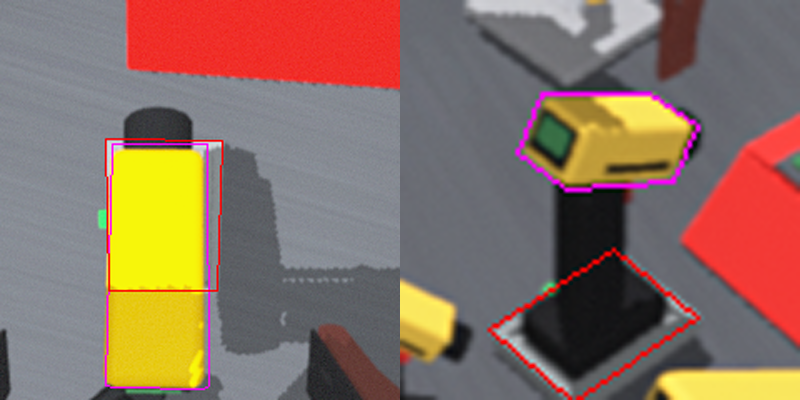

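The thermometer stands upright in the dock. The barrel and rim outlines agree with where it stood at the start, and the gripper is clear above it.

```bash
python3 -c "
from workcell import *
print(close_job())"
```

```text
the job is handed in; nothing more can be done
None
```

The job is handed in, at about 18 s of the 54 s allowed. No verdict was reported, so the result rests on my own checks.

**What I did:** I gripped the medium-sized thermometer from its dock. I aimed it at the yellow dot from a commanded 100 mm, square to the plate, and held it still for about 2.5 s. I then lowered it into the dock until the force showed contact, opened the fingers and lifted clear.

**Aim:**
- In the wrist picture the viewing line ran through the dot, and the measured pose was within about 1 mm of the target.
- In the side picture the barrel outline matched, and the network's lens point was about 2 px from the predicted one. The top camera's view of the lens was blocked by the arm.

**Return:** The pictures after release show the thermometer upright in the pocket, within a few mm of where it stood at the start. The wrist force is back to about zero and the fingers are fully open, roughly 100 mm higher.

**Disagreements:**
- The first dock heading from the network points was about 7° off. I replaced it with an outline fit, which the later pictures confirmed.
- After the fast first moves the tool stayed tilted about 1.6°, which I could not correct with the available turns. This is within the tolerances.

I did not re-measure the hammer, brush or shield at the end. No move went near them and no contact force showed.

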